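# Refit the rinsed flow cell in the detector

### The job

Lift the rinsed flow cell, the longer cartridge with the round window, up and off its peg on the drying rack. Seat it fully home in the pocket on the detector's sloping deck, then swing the locking lever over it until it stops shut, and leave the short dust plug hanging and the things lying about where they are.

Things in the scene. Friction and masses are not known exactly. Their poses are not given: they have to be found in the camera images.
- flow_cell: flow cell cartridge, 64 mm tall, hanging upright on either peg of the rack. Below: aluminium block 36 (y) x 22 (x) x 30 mm tall, round 17 mm window on both broad faces, foot tapered by 3 mm all round over the lowest 5.5 mm. Above: black grip 36 (y) x 10 (x) x 34 mm with a slot for the peg. Origin: centre of the underside; z up to the grip. Half a turn about z changes nothing. 0.06 to 0.13 kg
- cell_grip (a point): point of the flow cell 50 mm above its origin, in the middle of the black grip, same axes. The slot runs through the grip along x: 16 mm wide (y), from 16 mm below to 6 mm above this point; the peg carries the cell at the slot's upper edge. The grip's sides at y = +18 and -18 mm are free to be grasped
- dust_plug: dust plug, hanging on the other peg: the same black grip on a short plain aluminium block, 16 mm tall instead of 30 and without a window; 50 mm tall in all. Origin: centre of its underside, z up. To be left hanging
- drying_rack: fixed drying rack: white tray 130 x 210 x 16 mm; two posts carry a cross bar 10 mm thick, its axis 165 mm up, at x = +45 mm. Two level pegs, 6 mm thick, run from the bar to the front (-x) at y = +55 and -55 mm, axis 165 mm up; the last 12 mm of each rises by 8 mm, to the tip at x = -25 mm. A part raised by 8 to 16 mm can be drawn off toward -x. Origin: under the tray's centre; z up
- detector: fixed benchtop detector, 190 mm deep (x), 164 mm wide (y), 112 mm high at the back; its deck slopes up by 25 degrees from the front (-x) to the back. In the middle of the deck is an aluminium block with the pocket, the lever and its keeper. Origin: centre of its underside; z up
- pocket_floor (a point): centre of the pocket's floor. Axes: x uphill along the deck, y to the detector's left, z square out of the deck (leans 25 degrees to the front). Pocket 25 (x) x 39 (y) mm, 28 mm deep. Flow cell home: its origin here, its z along this z, its y along this y (either way); its grip then stands 36 mm out of the deck. Keeper pillar 50 mm high over the deck at x = -35 to -23, y = -2 to -23 mm
- lock_lever (a joint): locking lever, a flat dark arm that turns about an axis square to the deck on a post 32 mm uphill of the pocket. 0 = shut: arm downhill over the seated cell, under the keeper's lip; grows as it opens toward the detector's left (+y), to 2.1; stays where it is left. The arm's underside is 38.5 mm over the deck: it passes the cell only when that is home
- lever_hinge (a point): point on the lever's axis, 41.5 mm over the deck; z along the axis, out of the deck; -x points along the arm to the knob
- lever_knob (a point): middle of the round knob on the lever's end, 82 mm from the axis: 14 mm thick, standing from 44.5 to 65 mm over the deck (this point 55 mm); z along the knob
- spanner: open-ended steel spanner, 128 mm long, lying on the worktop; origin under its middle; to be left alone
- column: steel separation column, 132 mm long, 17 mm thick, lying on the worktop; origin under its middle; to be left alone
- dark_vial: brown glass vial with a black cap, 22 mm thick and 52 mm tall, standing behind the drying rack; to be left alone

How it is judged:
By the outcome, as a careful person would: the job done as asked, in the order asked, and still so for the second after the job is handed in, with the robot touching nothing.
It also fails if it takes over 58 s, if anything falls off the work surface, if the arm or the gripper's body presses on something with over 40 N, if the wrist force passes 120 N, or if a joint passes its speed limit or range.

### The arm

A 6-joint arm with a two-finger parallel gripper is mounted at the origin on a cart in front of the work surface, level with it; the furniture and walls round the work are solid. World frame = base frame: x ahead of the robot, y to its left, z up, the work surface at z = 0. Lengths are in mm, angles in rad, forces in N, time in s.
With the tool pointing down it reaches from about 325 to 750 mm from the base axis. Payload 7.6 kg.
Tool frame: the origin (TCP) lies between the finger pads; the fingertips stand 22 mm ahead of it and the grasp point (between the pads) lies 3 mm ahead of it; z points along the fingers, y is the line along which they close (so a half turn about z gives the same grasp; the last joint's range is limited). The gripper opens to 85 mm and grips with 20 to 120 N. Pads are 22 mm wide; open, the fingers measure 114 mm over their backs; the gripper's body (76 mm by 85 mm) begins 54 mm behind the grasp point. The pads swing forward as they close: fully open they stand 13 mm farther back than shut.
Start: joints at [-1.393, 0.052, 1.401, -0, 1.689, -0.07], TCP at [128.791, -508.976, 253.323] pointing down, gripper open.
Joint ranges: [-2.9, 2.9], [-0.91, 2.17], [0.12, 2.37], [-1.06, 4.2], [0.26, 2.73], [-2.93, 2.93]. Speed limits (rad/s): [2.57, 2.57, 3.01, 3.14, 3.14, 3.14].

### API

Orientations are given as a unit quaternion [w, x, y, z].
In Python, from workcell import monitor, viewer, order gives the robot as it stands.
- The arm moves only by the tool servo_tool, never from a script. Its argument "rows" is text: rows parted by semicolons, each of 7 numbers parted by spaces: the finger opening in mm, from 0 to 85.4, then the shift along the tool's x, y, z each as a share of 60 cm, from -1 to 1, then the turn, a rotation vector about the tool's x, y, z each as a share of 45 degrees, from -1 to 1. A call has 1 to 10 rows; each row is the pose to reach, as a shift and turn from the pose commanded when the call began, along the tool's axes at that moment; what a row does not reach only later rows make up. A row lasts 1/8 s, in which the tool goes at most 62.5 mm and 10.7 degrees, less where a joint would pass 70% of its speed; a pose out of reach is approached as far as the arm can. A call with a number of a shift or a turn outside -1 to 1 is refused whole. A call with a gripper value outside its range is refused whole. The fingers move at their own pace and stop on an object; "newtons" is the grip in N (left out, the last holds). Time passes only in rows, so rows that repeat a pose let the fingers close. It gives the time, the measured TCP pose, the force, the opening and the grip force at its end, in the units of the state.
- monitor.sense(): the state, without advancing time (a new reading comes with each control period).
- viewer.camera(name): name is "scene" or "top" or "wrist"; returns a dict with "image" (480x640x3 uint8, red, green, blue), "depth" (480x640 float32, mm along the optical axis (not along the pixel's ray), 0 where there is no reading), "intrinsics" (3x3 intrinsics, pixels), "R" (3x3) and "t" (3): a world point X has camera coordinates R X + t; the wrist camera has in their place "tool_from_camera" (4x4, takes a point from camera to tool coordinates, whose origin is the TCP and whose axes are the flange's). Camera axes: x right, y down, z forward; pixel columns grow to the right and rows downward; lengths in mm; the calibration is good to about 2 mm. A picture is of the moment at which its call begins: read the wrist's pose just before it.
- order.hand_in(): hands the job in; it is judged then, once.
The state is a dict: "time_s": time; "q": joint angles; "joint_velocities": joint speeds; "tau": joint torques, N m; "position": TCP position; "tcp_rot": TCP orientation; "contact_force": force on the tool from outside, world axes, zero at the start; "torque": the same for the moment, N m; "grip_width": opening from 0.0 (shut) to 1.0 (fully open); "grasp_force": force on a finger pad.
Only numpy, scipy, OpenCV 4.12 (cv2) and the standard library are available. Lean on these libraries where they do the work, as an engineer would, in place of code of your own. Each camera call takes 0.05 s, during which the arm holds its last target. There are 200 camera calls.

## Working session

There is one attempt and no reset: what is moved stays moved. The work goes in short steps, Python scripts to look and compute and a tool call to move; the robot and the scene stay as the last step left them, time stands still between calls to the robot, and variables do not carry over. Pictures are saved under pics/ and viewed, at most 10 in all, crops included, and the job is handed in when it is done.

Besides the shell and the picture viewer there is one more tool, called after "Emit:" as name(argument=value, ...) on one line, values as JSON. servo_tool: Moves the arm, as the interface text tells. Shift numbers are shares of 60 cm and turn numbers shares of 45 degrees, none past 1 either way. Its arguments: {"type":"object","properties":{"rows":{"type":"string"},"newtons":{"type":"number"}},"required":["rows"]}

```bash
ls; mkdir -p pics
cat > h.py <<'E'
import numpy as np, cv2, pickle
from workcell import monitor, viewer, order
from scipy.spatial.transform import Rotation as Ro
def quat(q): return Ro.from_quat([q[1],q[2],q[3],q[0]])
def pts(c):
    K=np.array(c["intrinsics"]);d=c["depth"];v,u=np.indices(d.shape)
    P=np.stack([(u-K[0,2])/K[0,0]*d,(v-K[1,2])/K[1,1]*d,d],-1)
    if "R" in c: return (P-np.array(c["t"]))@np.array(c["R"])
    T=c["T"]; return P@T[:3,:3].T+T[:3,3]
def cam(n):
    s=monitor.sense(); c=viewer.camera(n)
    if n=="wrist":
        W=np.eye(4);W[:3,:3]=quat(s["tcp_rot"]).as_matrix();W[:3,3]=s["position"]
        c["T"]=W@np.array(c["tool_from_camera"])
    return c
E
python3 - <<'E'
from h import *
s=monitor.sense();print(s)
ims=[]
for n in("scene","top"):
    c=cam(n);pickle.dump(c,open(n+".pkl","wb"));cv2.imwrite(f"pics/{n}.png",c["image"][:,:,::-1])
    print(n,np.array(c["R"]).round(3).tolist(),np.array(c["t"]).round(1),np.array(c["intrinsics"]).tolist())
E
```

```text
pics
{'time_s': 0.0, 'q': array([-1.39331415e+00,  5.28586469e-02,  1.40173334e+00, -2.04336543e-05,
        1.68859175e+00, -7.02947171e-02]), 'joint_velocities': array([-1.12731618e-03,  1.65335839e-04, -5.92494814e-04,  2.30072482e-03,
       -8.98397204e-05, -9.64991607e-05]), 'tau': array([ 5.38747863e-04, -3.81663537e+01, -3.60187268e+01, -3.99257476e-05,
        6.14917983e-03, -9.44506894e-06]), 'position': array([ 128.72873113, -508.69933413,  252.45659571]), 'tcp_rot': array([-7.93854893e-04,  9.92335470e-01,  1.23570554e-01, -5.27479945e-05]), 'contact_force': array([-0.48488161, -0.22488271,  0.57222939]), 'torque': array([-0.00189285,  0.04288702,  0.05541427]), 'grasp_force': 0.0, 'grip_width': 0.998489069810208}
scene [[0.239, 0.971, 0.0], [0.852, -0.21, -0.479], [-0.465, 0.115, -0.878]] [-209.  -428.3 1402.2] [[544.6146128066106, 0.0, 318.61281922354993], [0.0, 544.6146128066106, 232.97710360806278], [0.0, 0.0, 1.0]]
top [[0.02, -1.0, 0.007], [-0.976, -0.021, -0.217], [0.217, -0.002, -0.976]] [  55.   604.9 1202.5] [[592.35497731055, 0.0, 311.9845621213923], [0.0, 592.35497731055, 239.76240194947266], [0.0, 0.0, 1.0]]
```

View pics/scene.png

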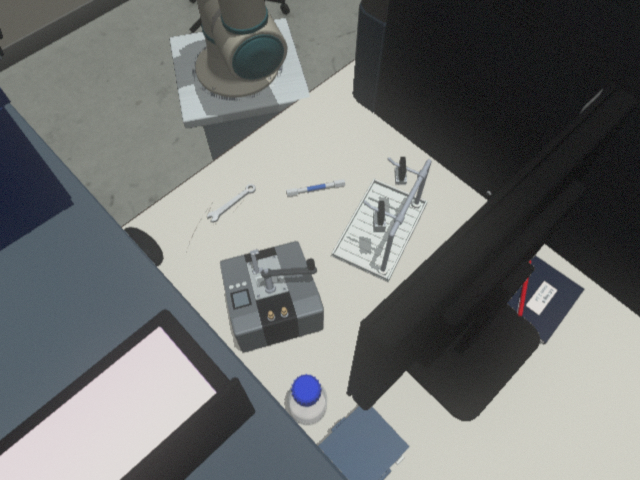

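View pics/top.png

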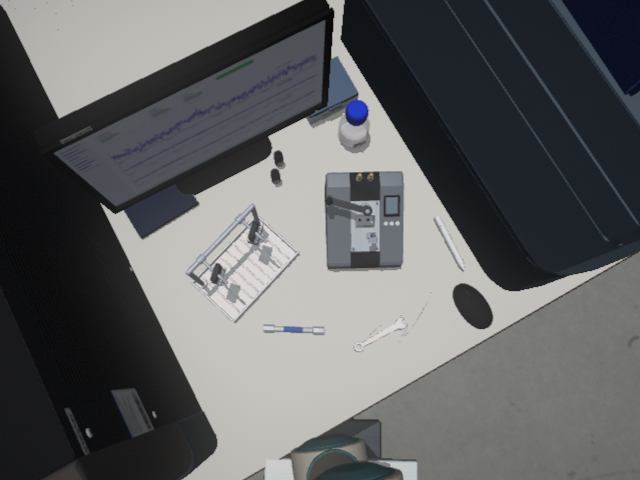

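The scene view shows the rack at about (380,225) with grips at (402,168) and (381,212). The detector is at about (270,295). In the top view the grips are at (254,232) and (217,272), and the detector is at (365,220) with its lever open to the left and the knob at (330,201).

Run:
```python
from h import *
c=pickle.load(open("top.pkl","rb"));P=pts(c);I=c["image"]
s=pickle.load(open("scene.pkl","rb"));Q=pts(s);J=s["image"]
a=cv2.resize(I[150:330,180:420],(800,600),interpolation=cv2.INTER_CUBIC)
cv2.imwrite("pics/t2.png",a[:,:,::-1])
b=cv2.resize(J[140:350,210:440],(657,600),interpolation=cv2.INTER_CUBIC)
cv2.imwrite("pics/s2.png",b[:,:,::-1])
def p(A,*uv):
    for u,v in uv: print((u,v),A[v,u].round(1))
p(P,(254,232),(217,272),(330,201),(368,211),(367,240),(336,262),(394,262),(266,255),(234,292),(275,176),(278,157))
print()
p(Q,(402,168),(381,212),(311,266),(268,285),(381,225),(405,240))
```

```text
(254, 232) [594.  182.5 168.6]
(217, 272) [512.3 250.4 171.7]
(330, 201) [662.1  33.6 164.1]
(368, 211) [649.9 -45.  139.2]
(367, 240) [606.5 -50.5  62.5]
(336, 262) [561.7  14.5  37. ]
(394, 262) [ 564.2 -111.6   38.2]
(266, 255) [580.6 169.8   2.5]
(234, 292) [495.3 236.6   7.7]
(275, 176) [750.4 152.8  50.3]
(278, 157) [793.2 147.3  55.6]

(402, 168) [517.6 251.  175. ]
(381, 212) [601.8 183.5 175.9]
(311, 266) [668.2  36.6 157.5]
(268, 285) [665.9 -43.6 112.7]
(381, 225) [611.8 183.7 144.8]
(405, 240) [586.3 259.4   4.3]
```

View pics/t2.png

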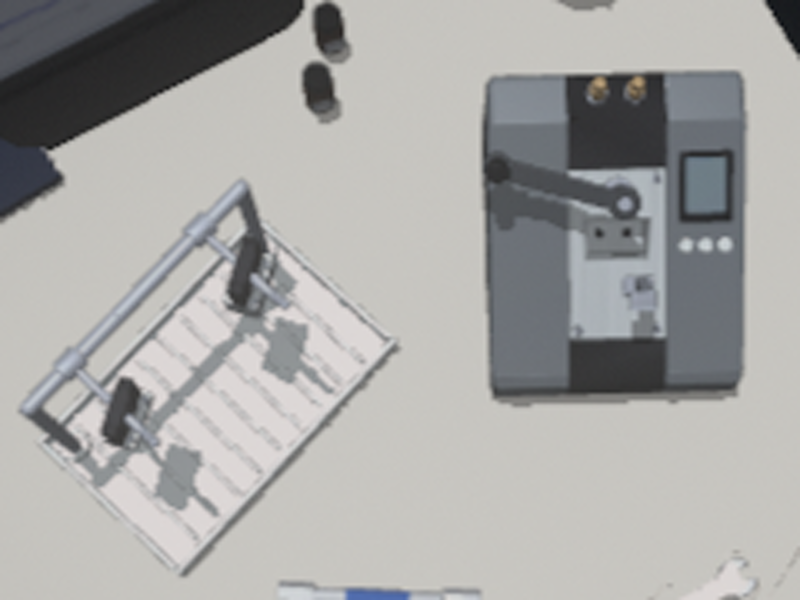

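View pics/s2.png

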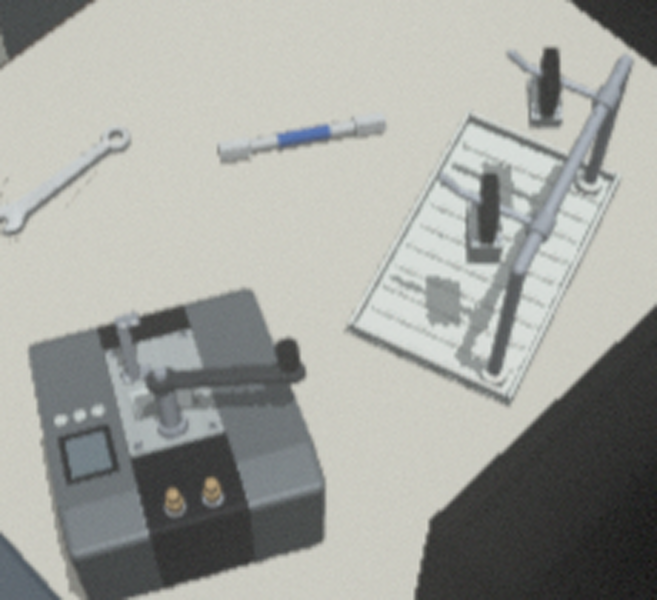

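The top crop shows the rack bar from (240,185) to (30,405), with pegs pointing to the lower right. The pocket (two ports on its floor) is at (615,237), the hinge at (625,200), the knob at (497,168) and the keeper at (640,290). In the scene crop, the part nearer the detector, at (487,220), looks longer.

Run:
```python
from h import *
for n in("top","scene"):
    c=pickle.load(open(n+".pkl","rb"));P=pts(c);I=c["image"].astype(int);ok=c["depth"]>0
    x,y,z=P[...,0],P[...,1],P[...,2];br=I.sum(-1)/3
    print(n)
    for cx,cy in((596,183),(514,250)):
        near=ok&(np.hypot(x-cx,y-cy)<30)
        g=near&(z>120)&(z<185)&(br<70)
        xy=P[g];m=xy[:,:2].mean(0);w,V=np.linalg.eigh(np.cov((xy[:,:2]-m).T))
        print(" grip",g.sum(),xy.mean(0).round(1),"zmax",np.percentile(xy[:,2],[2,50,98]).round(1),"ax",np.degrees(np.arctan2(V[1,1],V[0,1])).round(1),w.round(1))
        b=near&(z>60)&(z<150)&(br>=70)
        print("  below z",np.percentile(P[b][:,2],[0,5,25,50,75,95]).round(0) if b.any() else 0,b.sum())
    bar=ok&(z>150)&(z<185)&(br>90)&(y>100)&(y<330)&(x>430)&(x<720)
    B=P[bar];print(" bar n",bar.sum(),B.mean(0).round(1))
    # ransac-ish line
    l=cv2.fitLine(B[:,:2].astype(np.float32),cv2.DIST_HUBER,0,.5,.01).ravel();print(" line",l.round(3),"deg",np.degrees(np.arctan2(l[1],l[0])))
    tray=ok&(z>8)&(z<25)&(y>90)&(y<340)&(x>420)&(x<720)&(br>120)
    print(" tray",cv2.minAreaRect(P[tray][:,:2].astype(np.float32)))
    det=ok&(z>30)&(z<118)&(x>500)&(x<780)&(y>-160)&(y<70)
    print(" det",cv2.minAreaRect(P[det][:,:2].astype(np.float32)))
    pl=ok&(z>35)&(z<105)&(x>550)&(x<690)&(y>-140)&(y<40)
    A=P[pl]
    for k in range(6):
        m=A.mean(0);nn=np.linalg.svd(A-m,full_matrices=False)[2][2];r=(A-m)@nn;A=A[abs(r-np.median(r))<max(1.5,6-k)]
    nn*=np.sign(nn[2]);print(" deck",len(A),m.round(1),nn.round(4),"tilt",np.degrees(np.arccos(nn[2])).round(2),"yaw",np.degrees(np.arctan2(-nn[1],-nn[0])).round(2))
    k=ok&(z>150)&(np.hypot(x-665,y-35)<25)&(br<80);print(" knob",k.sum(),P[k].mean(0).round(1),P[k][:,2].max().round(1))
```

```text
top
 grip 50 [594.8 183.4 162.5] zmax [141.5 164.6 177.2] ax 163.7 [  3.6 164.5]
  below z [116. 121. 134. 140. 143. 146.] 104
 grip 42 [509.8 252.  158.1] zmax [143.4 157.6 175.9] ax 164.3 [  2.2 148.2]
  below z [132. 135. 140. 142. 144. 146.] 70
 bar n 731 [571.  242.3 169.6]
 line [  0.754  -0.657 576.831 248.326] deg -41.069786
 tray ((569.8079223632812, 214.5972442626953), (246.0283660888672, 299.3847351074219), 89.92558288574219)
 det ((650.6011962890625, -42.48200225830078), (191.70887756347656, 164.45059204101562), 2.95595383644104)
 deck 1982 [620.2 -45.3  68.9] [-0.4293 -0.0178  0.903 ] tilt 25.45 yaw 2.37
 knob 43 [663.3  36.9 161.8] 167.3
scene
 grip 31 [606.8 181.7 168.6] zmax [153.9 170.4 179.5] ax 165.3 [ 4.8 51.7]
  below z [117. 123. 132. 142. 144. 147.] 190
 grip 97 [516.1 251.9 170.3] zmax [146.5 175.3 180.6] ax 164.8 [ 5.1 94.8]
  below z [127. 135. 141. 143. 145. 148.] 125
 bar n 765 [574.2 235.9 170.4]
 line [  0.755  -0.656 582.772 241.524] deg -40.96593
 tray ((522.8101196289062, 189.34332275390625), (201.77334594726562, 214.011474609375), 49.10093688964844)
 det ((647.1198120117188, -42.15196990966797), (191.79476928710938, 164.30142211914062), 2.6950364112854004)
 deck 2642 [624.6 -47.2  74.3] [-0.4249 -0.018   0.9051] tilt 25.17 yaw 2.43
 knob 58 [664.5  35.8 160.2] 167.8
```

```bash
cat >> h.py <<'E'
def rz(d): return Ro.from_euler('z',d,degrees=True)
def down(yaw,tilt=0): # tool x at yaw, tool z down; tilt: tool z leans forward along tool x
    return rz(yaw)*Ro.from_euler('y',-tilt,degrees=True)*Ro.from_euler('x',180,degrees=True)
def delta(p,R,p0=None,R0=None):
    s=monitor.sense()
    p0=s["position"] if p0 is None else np.array(p0,float); R0=quat(s["tcp_rot"]) if R0 is None else R0
    d=R0.inv().apply(np.array(p,float)-p0); r=np.degrees((R0.inv()*R).as_rotvec())
    print("mm",d.round(1),"deg",r.round(1)," -> ",(d/600).round(4),(r/45).round(4))
E
python3 - <<'E'
from h import *
c=cam("wrist");print(np.array(c["tool_from_camera"]).round(3).tolist(),np.array(c["intrinsics"]).tolist())
print(down(14.2).as_matrix().round(2).tolist(),quat(monitor.sense()["tcp_rot"]).as_matrix().round(2).tolist())
t=pickle.load(open("top.pkl","rb"));P=pts(t)
for u,v in((500,280),(460,250),(400,60),(600,230),(40,150),(60,440),(150,420),(200,430),(320,110),(115,205)):print((u,v),P[v,u].round(0))
# target view pose for rack: tcp 60mm in front of the rack, 330 high, yaw x 55
delta([540,120,340],down(59))
E
```

```text
[[0.001, -0.951, -0.309, 79.547], [1.0, 0.001, -0.001, -0.025], [0.002, -0.309, 0.951, -121.437], [0.0, 0.0, 0.0, 1.0]] [[352.32351646249754, 0.0, 322.7910216967608], [0.0, 352.32351646249754, 237.03417985988273], [0.0, 0.0, 1.0]]
[[0.97, 0.25, 0.0], [0.25, -0.97, -0.0], [0.0, 0.0, -1.0]] [[0.97, 0.25, -0.0], [0.25, -0.97, 0.0], [0.0, -0.0, -1.0]]
(500, 280) [ 528. -337.   51.]
(460, 250) [ 602. -265.    2.]
(400, 60) [926. -96. 252.]
(600, 230) [ 527. -328.  513.]
(40, 150) [643. 478. 466.]
(60, 440) [259. 309. 702.]
(150, 420) [255. 298. 410.]
(200, 430) [216. 273. 128.]
(320, 110) [910.  56.  51.]
(115, 205) [651. 471. 140.]
mm [ 552.9 -508.8  -86.7] deg [ -0.1  -0.  -44.8]  ->  [ 0.9215 -0.848  -0.1445] [-1.300e-03 -7.000e-04 -9.956e-01]
```

Emit:
servo_tool(rows="85 0.1 -0.09 -0.05 0 0 -0.1; 85 0.2 -0.18 -0.1 0 0 -0.2; 85 0.3 -0.27 -0.13 0 0 -0.3; 85 0.4 -0.36 -0.13 0 0 -0.4; 85 0.5 -0.45 -0.13 0 0 -0.5; 85 0.6 -0.54 -0.13 0 0 -0.6; 85 0.7 -0.63 -0.13 0 0 -0.7; 85 0.8 -0.72 -0.13 0 0 -0.8; 85 0.9 -0.8 -0.13 0 0 -0.9; 85 0.9215 -0.85 -0.13 0 0 -1")

```text
time_s: 1.4
position: [469.7, 4.5, 330.0]
tcp_rot: [0.0, 0.869, 0.495, -0.0]
contact_force: [0.7, -1.0, 1.3]
grip_width: 0.999
grasp_force: 0.0
```

Run:
```python
from h import *
s=monitor.sense();print(s["time_s"],s["position"],s["q"].round(2))
delta([585,170,330],down(65))
```

```text
1.4 [469.669004     4.46629321 330.01564665] [-0.07 -0.11  1.41 -0.    1.84  0.47]
mm [201.2  14.8  -0. ] deg [ 0.   0.  -5.6]  ->  [ 3.353e-01  2.470e-02 -1.000e-04] [ 1.000e-04  3.000e-04 -1.255e-01]
```

Emit:
servo_tool(rows="60 0.1 0.01 0 0 0 -0.05; 60 0.2 0.02 0 0 0 -0.1; 60 0.3 0.025 0 0 0 -0.125; 60 0.335 0.025 0 0 0 -0.125; 60 0.335 0.025 0 0 0 -0.125; 60 0.335 0.025 0 0 0 -0.125")

```text
time_s: 2.15
position: [584.4, 166.7, 330.3]
tcp_rot: [0.0, 0.844, 0.536, -0.0]
contact_force: [0.1, 0.1, -0.3]
grip_width: 0.701
grasp_force: 0.0
```

Run:
```python
from h import *
s=monitor.sense();print(s["time_s"],s["position"],s["grip_width"])
c=cam("wrist");pickle.dump(c,open("w1.pkl","wb"));cv2.imwrite("pics/w1.png",c["image"][:,:,::-1])
P=pts(c);I=c["image"].astype(int);br=I.sum(-1)/3;x,y,z=P[...,0],P[...,1],P[...,2]
for cx,cy in((597,183),(514,250)):
    g=(c["depth"]>0)&(np.hypot(x-cx,y-cy)<32)&(z>170)&(z<190)&(br<80)
    X=P[g];m=X.mean(0);r=cv2.minAreaRect(X[:,:2].astype(np.float32));print(g.sum(),m.round(1),r)
b=(c["depth"]>0)&(z>100)&(z<140)&(np.hypot(x-597,y-183)<32);print(b.sum(),P[b][:,2].min() if b.any() else 0)
```

```text
2.15 [584.44827121 166.65570739 330.25633373] 0.7006376599142382
554 [596.9 187.9 176.3] ((594.1182250976562, 175.4815216064453), (35.25368118286133, 34.85809326171875), 76.562255859375)
605 [512.8 255.9 176.6] ((511.7660217285156, 256.0001525878906), (9.918954849243164, 35.15511703491211), 74.77027130126953)
98 117.13170811687633
```

View pics/w1.png

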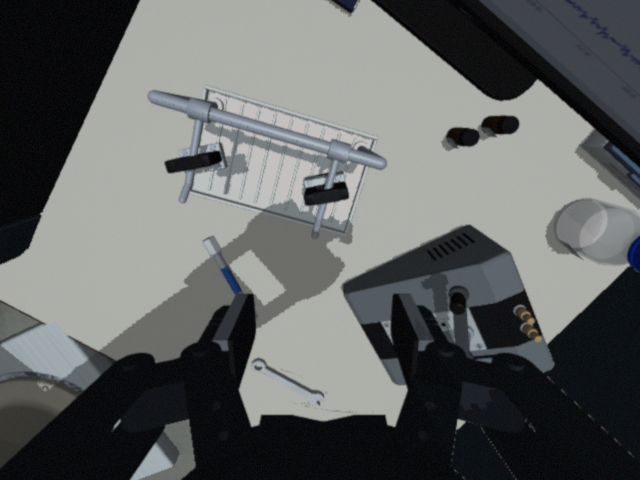

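Looking past the fingers, the flow cell is at (327,192) and the dust plug at (193,160), with the peg tips at (316,235) and (183,200). The detector is at the lower right.

Run:
```python
from h import *
c=pickle.load(open("w1.pkl","rb"))
P=pts(c);I=c["image"].astype(int);br=I.sum(-1)/3;x,y,z=P[...,0],P[...,1],P[...,2]
g=((c["depth"]>0)&(np.hypot(x-597,y-186)<32)&(z>170)&(z<182)&(br<80)).astype(np.uint8)
n,l,st,_=cv2.connectedComponentsWithStats(g);k=1+st[1:,4].argmax();X=P[l==k];r=cv2.minAreaRect(X[:,:2].astype(np.float32));print("grip",len(X),X.mean(0).round(1),r)
L=(c["depth"]>0)&(z>157)&(z<185)&(br>=90)&(x>420)&(x<720)&(y>100)&(y<330)
B=P[L][:,:2]
a=np.radians(49);ex=np.array([np.cos(a),np.sin(a)]);ey=np.array([-ex[1],ex[0]])
C=X.mean(0)[:2];u=(B-C)@ex;v=(B-C)@ey
bar=(u>28);l=cv2.fitLine(B[bar&(u<45)].astype(np.float32),cv2.DIST_HUBER,0,.5,.01).ravel();print("bar",l,np.degrees(np.arctan2(l[1],l[0])),"u",np.percentile(u[bar],[2,50,98]),"v",v[bar].min(),v[bar].max())
for lo,hi in((-45,-35),(-35,-28),(-28,-20),(-20,-12),(8,15),(15,22),(22,28)):
    m=(u>lo)&(u<=hi)&(abs(v)<25);print((lo,hi),m.sum(),np.median(v[m]) if m.any() else "", np.median(P[L][m][:,2]) if m.any() else "")
```

```text
grip 550 [597.1 188.  176.4] ((597.0079345703125, 187.4823455810547), (9.64177417755127, 34.979034423828125), 74.71761322021484)
bar [  0.75142926  -0.65981364 576.90485    252.09279   ] -41.28566 u [29.70683125 35.45776953 41.55867004] v -39.67860095398974 148.98973350269506
(-45, -35) 10 0.08179878502297919 175.78470115332536
(-35, -28) 38 0.06365028742038527 173.41500336306228
(-28, -20) 74 0.08092103650803059 169.59071441974942
(-20, -12) 66 0.16207293615244073 168.2875952545485
(8, 15) 66 -0.0697003539613466 168.23589037111168
(15, 22) 64 -0.036086822217286915 168.31519970035492
(22, 28) 65 -0.018452018027426135 168.30127638728072
```

Run:
```python
from h import *
s=monitor.sense();print(s["position"],quat(s["tcp_rot"]).as_matrix().round(3).tolist())
delta([597,187.8,235],down(69))
```

```text
[584.41693264 166.41619584 330.61914537] [[0.426, 0.905, 0.0], [0.905, -0.426, -0.0], [-0.0, 0.0, -1.0]]
mm [24.7  2.2 95.6] deg [ 0.   0.  -4.2]  ->  [0.0412 0.0037 0.1594] [ 0.0006  0.0001 -0.0942]
```

Emit:
servo_tool(rows="52 0.04 0.004 0.05 0 0 -0.094; 52 0.041 0.004 0.1 0 0 -0.094; 52 0.041 0.004 0.14 0 0 -0.094; 52 0.041 0.004 0.159 0 0 -0.094; 52 0.041 0.004 0.159 0 0 -0.094; 52 0.041 0.004 0.159 0 0 -0.094")

```text
time_s: 2.95
position: [597.7, 188.5, 236.5]
tcp_rot: [0.0, 0.824, 0.567, 0.001]
contact_force: [0.2, 0.2, -0.2]
grip_width: 0.609
grasp_force: 0.0
```

Run:
```python
from h import *
s=monitor.sense();print(s["time_s"],s["position"],s["grip_width"]*85.4)
c=cam("wrist");pickle.dump(c,open("w2.pkl","wb"))
P=pts(c);I=c["image"].astype(int);br=I.sum(-1)/3;x,y,z=P[...,0],P[...,1],P[...,2]
g=((c["depth"]>0)&(np.hypot(x-597,y-188)<32)&(z>170)&(z<182)&(br<80)).astype(np.uint8)
n,l,st,_=cv2.connectedComponentsWithStats(g);k=1+st[1:,4].argmax();X=P[l==k];r=cv2.minAreaRect(X[:,:2].astype(np.float32));print("grip",len(X),X.mean(0).round(1),r)
delta([597,187.8,169.5],down(69))
delta([r[0][0],r[0][1],169.5],down(69))
```

```text
2.95 [597.69811319 188.45158744 236.53553563] 51.97845050031609
grip 1249 [597.1 188.3 175.9] ((596.77734375, 187.15614318847656), (10.925287246704102, 35.77156066894531), 74.16249084472656)
mm [-1.1 -0.6 67. ] deg [ 0.1 -0.1  0. ]  ->  [-0.0018 -0.001   0.1117] [ 0.0028 -0.0018  0.0008]
mm [-1.7 -0.6 67. ] deg [ 0.1 -0.1  0. ]  ->  [-0.0029 -0.0009  0.1117] [ 0.0028 -0.0018  0.0008]
```

Emit:
servo_tool(rows="52 -0.002 -0.001 0.03 0 0 0; 52 -0.002 -0.001 0.06 0 0 0; 52 -0.002 -0.001 0.085 0 0 0; 52 -0.002 -0.001 0.105 0 0 0; 52 -0.002 -0.001 0.112 0 0 0; 52 -0.002 -0.001 0.112 0 0 0; 45 -0.002 -0.001 0.112 0 0 0; 30 -0.002 -0.001 0.112 0 0 0; 30 -0.002 -0.001 0.112 0 0 0; 30 -0.002 -0.001 0.112 0 0 0", newtons=60)

```text
time_s: 4.25
position: [596.7, 187.9, 168.7]
tcp_rot: [0.0, 0.824, 0.567, 0.001]
contact_force: [-0.4, 0.8, 5.0]
grip_width: 0.41
grasp_force: 59.7
```

Emit:
servo_tool(rows="30 0 0 0 0 0 0; 30 0 0 0 0 0 0")

```text
time_s: 4.5
position: [596.7, 187.9, 168.6]
tcp_rot: [0.0, 0.824, 0.567, 0.001]
contact_force: [-0.2, 0.4, 7.0]
grip_width: 0.41
grasp_force: 59.7
```

Emit:
servo_tool(rows="30 0 0 -0.01 0 0 0; 30 0 0 -0.02 0 0 0; 30 0 0 -0.02 0 0 0; 30 0 0 -0.02 0 0 0")

```text
time_s: 5.0
position: [596.2, 187.7, 179.3]
tcp_rot: [-0.0, 0.824, 0.567, -0.0]
contact_force: [0.1, 0.4, -0.5]
grip_width: 0.406
grasp_force: 59.8
```

Emit:
servo_tool(rows="30 -0.012 -0.0045 -0.001 0 0 0; 30 -0.03 -0.011 -0.001 0 0 0; 30 -0.05 -0.018 -0.001 0 0 0; 30 -0.05 -0.018 -0.001 0 0 0")

```text
time_s: 5.5
position: [575.1, 162.7, 180.5]
tcp_rot: [0.0, 0.824, 0.566, 0.0]
contact_force: [-0.5, 0.2, -1.1]
grip_width: 0.41
grasp_force: 59.9
```

Emit:
servo_tool(rows="30 -0.02 -0.0075 0 0 0 0; 30 -0.05 -0.018 0 0 0 0; 30 -0.09 -0.033 0 0 0 0; 30 -0.12 -0.044 0 0 0 0; 30 -0.12 -0.044 -0.04 0 0 0; 30 -0.12 -0.044 -0.1 0 0 0; 30 -0.12 -0.044 -0.15 0 0 0; 30 -0.12 -0.044 -0.15 0 0 0")

```text
time_s: 6.5
position: [525.7, 105.7, 273.0]
tcp_rot: [0.001, 0.824, 0.567, 0.002]
contact_force: [0.1, -0.5, -2.1]
grip_width: 0.409
grasp_force: 60.0
```

Run:
```python
from h import *
delta([540,-40,260],down(2.7)); delta([530,30,265],down(30))
delta([540,-40,260],down(2.7),[530,30,265],down(30))
```

```text
mm [-131.    65.3   13. ] deg [ 0.2 -0.3 66.3]  ->  [-0.2183  0.1089  0.0216] [ 0.0037 -0.0064  1.4744]
mm [-69.1  31.    8. ] deg [ 0.2 -0.2 39. ]  ->  [-0.1152  0.0517  0.0133] [ 0.0049 -0.0052  0.8678]
mm [-26.3  65.6   5. ] deg [ 0.  -0.  27.3]  ->  [-0.0439  0.1094  0.0083] [ 0.     -0.      0.6067]
```

Emit:
servo_tool(rows="30 -0.03 0.013 0 0 0 0.22; 30 -0.06 0.027 0 0 0 0.44; 30 -0.09 0.04 0 0 0 0.66; 30 -0.115 0.052 0.013 0 0 0.868")

```text
time_s: 7.0
position: [529.2, 29.4, 261.1]
tcp_rot: [-0.0, 0.967, 0.256, -0.001]
contact_force: [0.6, 0.6, -1.8]
grip_width: 0.411
grasp_force: 60.0
```

Emit:
servo_tool(rows="30 -0.015 0.04 0 0 0 0.2; 30 -0.03 0.08 0 0 0 0.4; 30 -0.044 0.109 0.008 0 0 0.607; 30 -0.044 0.109 0.008 0 0 0.607; 30 -0.044 0.109 0.008 0 0 0.607; 30 -0.044 0.109 0.008 0 0 0.607")

```text
time_s: 7.75
position: [539.3, -39.0, 257.5]
tcp_rot: [-0.0, 1.0, 0.025, -0.0]
contact_force: [0.3, 0.9, -1.3]
grip_width: 0.407
grasp_force: 60.0
```

Run:
```python
from h import *
s=monitor.sense();print(s["time_s"],s["position"],quat(s["tcp_rot"]).as_matrix().round(3).tolist())
c=cam("wrist");pickle.dump(c,open("w3.pkl","wb"));cv2.imwrite("pics/w3.png",c["image"][:,:,::-1])
```

```text
7.75 [539.34310002 -38.95636272 257.49829034] [[0.999, 0.049, -0.0], [0.049, -0.999, 0.0], [-0.0, -0.0, -1.0]]
```

View pics/w3.png

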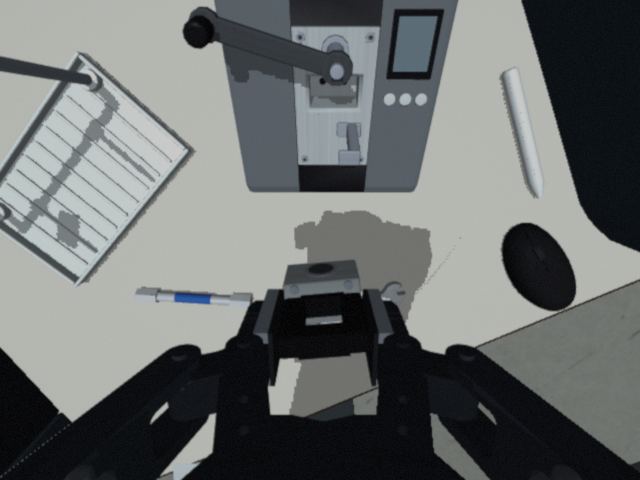

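The held part shows the window at (320,268), so it is the flow cell. The pocket is at (333,92), the hinge at (337,65), the knob at (200,30) and the keeper at (348,143).

```bash
cat > deck.py <<'E'
from h import *
import sys
c=pickle.load(open(sys.argv[1],"rb"));P=pts(c);I=c["image"].astype(int);ok=c["depth"]>0
x,y,z=P[...,0],P[...,1],P[...,2];br=I.sum(-1)/3
m=ok&(z>30)&(z<112)&(x>560)&(x<690)&(y>-140)&(y<50);A=P[m]
n=np.array([-.4226,0,.9063]);o=np.array([612,-45,65.])
for k in range(8):
    r=(A-o)@n;h=np.median(r[abs(r)<8]) ;S=A[abs(r-h)<(5 if k<4 else 1.5)];o=S.mean(0);n=np.linalg.svd(S-o,full_matrices=False)[2][2];n*=np.sign(n[2])
print("plane",len(S),o.round(1),n.round(4),"tilt",np.degrees(np.arccos(n[2])).round(2),"yaw",np.degrees(np.arctan2(-n[1],-n[0])).round(2))
det=ok&(abs((P-o)@n)<2)&(x>540)&(x<760)&(y>-150)&(y<60)
ys=[]
for lo in range(575,640,5):
    w=det&(abs(x-lo)<2.5)
    if w.sum()>40: ys.append((lo,y[w].min(),y[w].max()))
ys=np.array(ys);print("edges",[np.degrees(np.arctan(np.polyfit(ys[:,0],ys[:,k],1)[0])).round(2) for k in(1,2)],"mid",ys[:,1:].mean().round(2),"w",(ys[:,2]-ys[:,1]).mean().round(1))
yaw=float(sys.argv[2])
ex=rz(yaw).apply([1,0,0]);ex-=n*(ex@n);ex/=np.linalg.norm(ex);ey=np.cross(n,ex)
D=np.stack([(P-o)@ex,(P-o)@ey,(P-o)@n],-1)
E
cat > pk.py <<'E'
from deck import *
pl=ok&(abs(D[...,0])<70)&(abs(D[...,1])<30)
# pocket: points below plane
q=ok&(D[...,2]<-3)&(D[...,2]>-35)&(abs(D[...,1])<35)&(abs(D[...,0])<70)
Q=D[q];print("pocket",q.sum(),np.percentile(Q,[1,50,99],axis=0).round(1).tolist())
H=ok&(D[...,2]>38)&(D[...,2]<50)&(abs(D[...,1])<110)&(D[...,0]>-10);print("lever",H.sum(),np.percentile(D[H],[1,50,99],axis=0).round(1).tolist())
# image of deck coordinates: sample 2 pixel/mm by ray-plane projection (homography)
K=np.array(c["intrinsics"]);T=c["T"] if "T" in c else None
Ti=np.linalg.inv(T)
B=np.stack([ex,ey,o],1);Hm=K@np.c_[Ti[:3,:3]@ex,Ti[:3,:3]@ey,Ti[:3,:3]@o+Ti[:3,3]]
S=np.array([[0,-1/6.,50],[-1/6.,0,50],[0,0,1]])  # px(u,v)->deck(x,y): x=50-v/6,y=50-u/6
W=cv2.warpPerspective(c["image"],np.linalg.inv(S)@np.linalg.inv(Hm),(600,600),flags=cv2.INTER_LINEAR)
cv2.imwrite("pics/deck_"+sys.argv[1][:-4]+".png",W[:,:,::-1])
print("o",o.tolist(),"ex",ex.tolist(),"ey",ey.tolist(),"n",n.tolist())
E
python3 pk.py w3.pkl 2.7
```

```text
plane 26398 [630.7 -43.3  75.6] [-0.4254 -0.0197  0.9048] tilt 25.2 yaw 2.65
edges [np.float64(2.89), np.float64(2.79)] mid -43.23 w 163.8
pocket 1521 [[-21.3, -30.3, -29.7], [1.7, 1.8, -25.1], [67.2, 32.8, -3.0]]
lever 3881 [[35.5, -7.4, 39.8], [54.8, 36.3, 44.3], [75.5, 82.9, 49.6]]
o [630.7496799341792, -43.31872896863476, 75.568528740417] ex [0.9037837951827922, 0.04280138335138322, 0.4258437426429988] ey [-0.04710644650979233, 0.9988897859043587, -0.0004222714344989491] n [-0.4253890387189222, -0.01967834340467345, 0.9047966227493554]
```

View pics/deck_w3.png

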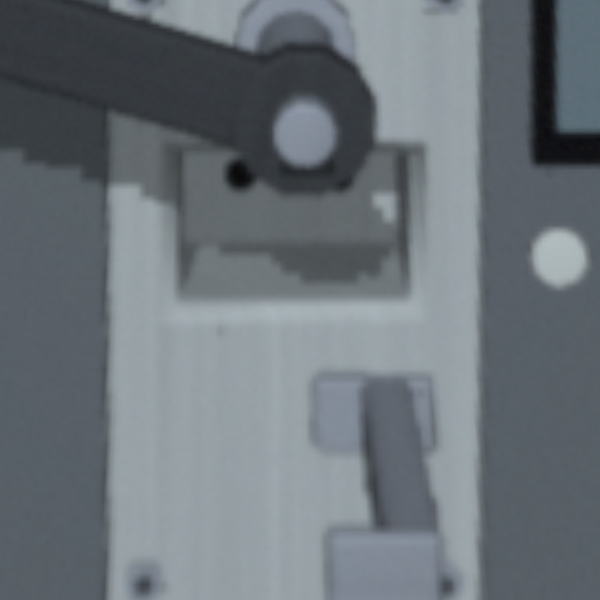

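Rectified deck at 6 px/mm: the pocket rim runs about u 178–413 and v 148–298, so its centre is near (295.5,223). The plate edges at u 107 and 480 are vertical, so the yaw is right.

```bash
cat > e.py <<'E'
from h import *
W=cv2.imread("pics/deck_w3.png",0).astype(float)
W=cv2.GaussianBlur(W,(0,0),2)
def ed(p,a,b,lab):
    g=np.gradient(p)[a:b];i=np.argsort(-abs(g))[:1];print(lab,a+i,g[i].round(1), p[a:b:5].round(0).tolist())
ed(W[215:285].mean(0),155,205,"L");ed(W[160:285].mean(0),390,440,"R")
ed(W[:,200:390].mean(1),280,325,"B");ed(W[:,385:410].mean(1),130,170,"T")
ed(W[:,190:225].mean(1),130,170,"T2")
ed(W[320:600].mean(0),90,125,"pl");ed(W[320:600].mean(0),465,495,"pr")
c=pickle.load(open("w3.pkl","rb"));K=np.array(c["intrinsics"]);d=c["depth"];v,u=np.indices(d.shape)
Pc=np.stack([(u-K[0,2])/K[0,0]*d,(v-K[1,2])/K[1,1]*d,d],-1);T=np.array(c["tool_from_camera"]);X=Pc@T[:3,:3].T+T[:3,3]
m=(d>0)&(abs(X[...,1])<30)&(X[...,0]>-5)&(X[...,0]<20)&(X[...,2]>15)&(X[...,2]<70)
br=c["image"].mean(-1)
for lo in range(16,66,6):
    k=m&(X[...,2]>=lo)&(X[...,2]<lo+6)&(br>70)
    if k.sum()>20:
        q=X[k];f=q[q[:,0]>np.percentile(q[:,0],50)-2];print(lo,k.sum(),"x",np.percentile(q[:,0],[5,50,95]).round(1),"y",np.percentile(q[:,1],[1,99]).round(1),"slope",np.degrees(np.arctan(np.polyfit(f[:,1],f[:,0],1)[0])).round(1))
E
python3 e.py
```

```text
L [176] [-5.8] [158.0, 152.0, 145.0, 140.0, 122.0, 96.0, 90.0, 96.0, 104.0, 108.0]
R [409] [6.7] [114.0, 103.0, 84.0, 84.0, 113.0, 133.0, 134.0, 141.0, 151.0, 155.0]
B [300] [4.3] [109.0, 114.0, 118.0, 126.0, 144.0, 163.0, 171.0, 171.0, 167.0]
T [142] [-6.6] [159.0, 155.0, 135.0, 104.0, 88.0, 85.0, 85.0, 85.0]
T2 [151] [2.6] [56.0, 61.0, 69.0, 76.0, 85.0, 97.0, 102.0, 101.0]
pl [108] [7.] [93.0, 93.0, 91.0, 97.0, 129.0, 151.0, 158.0]
pr [478] [-6.7] [161.0, 160.0, 146.0, 115.0, 95.0, 92.0]
22 1049 x [ 3.5  7.4 10.7] y [-18.4  16.4] slope 2.7
28 46 x [ 8.1 10.1 10.9] y [-19.2  16.5] slope 4.8
46 67 x [ 8.1  9.9 11.5] y [-19.2  16.2] slope 5.1
```

```bash
cat >> e.py <<'E'
k=m&(X[...,2]>18)&(X[...,2]<34)&(br>70);q=X[k];print("top face z",np.percentile(q[:,2],[5,25,50,75,95]).round(1))
s=m&(X[...,2]>30);q=X[s];print("face",len(q),np.percentile(q[:,2],[50,90,99]).round(1));
# front-top edge: max x per y bin among shoulder points
k=m&(X[...,2]>20)&(X[...,2]<31)&(br>70);q=X[k];E=[]
for yy in range(-16,15,2):
    b=q[abs(q[:,1]-yy)<1]
    if len(b)>8: E.append((yy,np.percentile(b[:,0],92)))
E=np.array(E);p=np.polyfit(E[:,0],E[:,1],1);print("edge deg",np.degrees(np.arctan(p[0])),p)
E
cat >> h.py <<'E'
DO=np.array([630.75,-43.32,75.57]);N=np.array([-.4240,-.0205,.9055]);N/=np.linalg.norm(N)
EX=rz(2.75).apply([1,0,0]);EX-=N*(EX@N);EX/=np.linalg.norm(EX);EY=np.cross(N,EX)
PC=DO+13.0*EX+1.1*EY   # pocket centre in the deck plane
RD=Ro.from_matrix(np.stack([EX,-EY,-N],1)) # tool frame aligned with deck
def hover(h,off=5.3,bot=56.3,dx=0,dy=0): # cell underside h above deck
    R=RD*rz(off)   # tool turned about its own z (down): tool yaw = deck yaw - off
    return PC+dx*EX+dy*EY+N*(h+bot),R
E
python3 e.py|tail -4
python3 - <<'E'
from h import *
print(PC,N);p,R=hover(20);print(p,R.as_matrix().round(2).tolist());delta(p,R)
E
```

```text
46 67 x [ 8.1  9.9 11.5] y [-19.2  16.2] slope 5.1
top face z [24.9 25.6 26.1 26.6 27.8]
face 1154 [38.7 48.  50.8]
edge deg 5.427764603817536 [ 0.09501677 10.0168256 ]
[642.45446343 -41.65734157  81.08825179] [-0.42397318 -0.0204987   0.90544273]
[610.10530945 -43.22139265 150.17353228] [[0.9, -0.04, 0.42], [-0.05, -1.0, 0.02], [0.42, -0.04, -0.91]]
mm [ 70.4   7.7 107.5] deg [ 1.2 25.1  5.3]  ->  [0.1173 0.0128 0.1791] [0.0258 0.5576 0.1169]
```

Run:
```python
from h import *
delta(*hover(60,dx=.7,dy=-.4,bot=56.1,off=5.4))
delta(*hover(14,dx=.7,dy=-.4,bot=56.1,off=5.4),*hover(60,dx=.7,dy=-.4,bot=56.1,off=5.4))
```

```text
mm [54.1  8.1 71.1] deg [ 1.2 25.1  5.4]  ->  [0.0902 0.0134 0.1186] [0.0263 0.5576 0.1191]
mm [-0. -0. 46.] deg [0. 0. 0.]  ->  [-0.     -0.      0.0767] [0. 0. 0.]
```

Emit:
servo_tool(rows="30 0.03 0.004 0.03 0.008 0.18 0.04; 30 0.06 0.009 0.06 0.017 0.36 0.08; 30 0.09 0.0134 0.1 0.026 0.558 0.119; 30 0.09 0.0134 0.1186 0.026 0.558 0.119; 30 0.09 0.0134 0.1186 0.026 0.558 0.119; 30 0.09 0.0134 0.1186 0.026 0.558 0.119; 30 0.09 0.0134 0.1186 0.026 0.558 0.119")

```text
time_s: 8.68
position: [594.4, -45.1, 187.9]
tcp_rot: [-0.015, 0.976, -0.023, 0.218]
contact_force: [-0.8, -0.7, -2.2]
grip_width: 0.407
grasp_force: 60.0
```

```bash
python3 - <<'E'
from h import *
s=monitor.sense();print(s["time_s"],s["position"])
p,R=hover(60,dx=.7,dy=-.4,bot=56.1,off=5.4);print(p);delta(p,R)
delta(*hover(14,dx=.7,dy=-.4,bot=56.1,off=5.4))
c=cam("wrist");pickle.dump(c,open("w4.pkl","wb"));cv2.imwrite("pics/w4.png",c["image"][:,:,::-1])
E
python3 deck.py w4.pkl 2.75
```

```text
8.675 [594.40480087 -45.13296527 187.90659526]
[593.88345008 -44.4064152  186.50722188]
mm [-1.1 -0.7  1.1] deg [ 0.1 -0.1 -0.1]  ->  [-0.0018 -0.0011  0.0018] [ 0.0016 -0.0019 -0.0013]
mm [-1.2 -0.7 47.1] deg [ 0.1 -0.1 -0.1]  ->  [-0.002  -0.0012  0.0784] [ 0.0016 -0.0019 -0.0013]
plane 21560 [642.8 -48.8  81. ] [-0.4249 -0.0193  0.905 ] tilt 25.17 yaw 2.6
edges [np.float64(2.96), np.float64(2.71)] mid -43.35 w 164.0
```

View pics/w4.png

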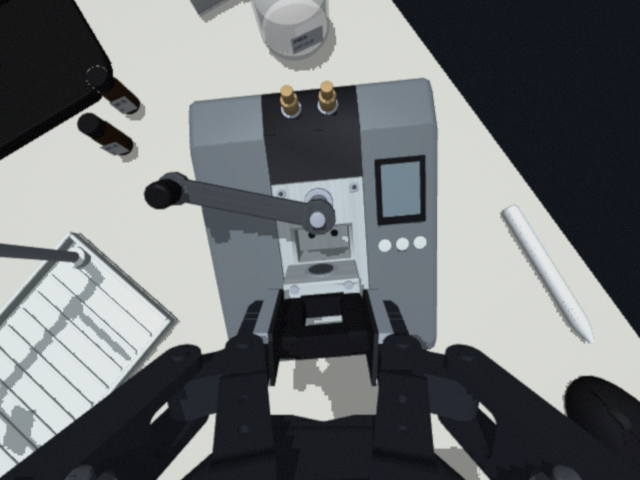

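The cell is held square above the pocket, with its window at (320,268) and the pocket at (324,243). The lever is clear to the left.

Run:
```python
from h import *
c=pickle.load(open("w4.pkl","rb"));K=np.array(c["intrinsics"]);Ti=np.linalg.inv(c["T"])
Hm=K@np.c_[Ti[:3,:3]@EX,Ti[:3,:3]@EY,Ti[:3,:3]@PC+Ti[:3,3]]
S=np.array([[0,-1/6.,50],[-1/6.,0,50],[0,0,1]])
W=cv2.warpPerspective(c["image"],np.linalg.inv(S)@np.linalg.inv(Hm),(600,600));cv2.imwrite("pics/d4.png",W[:,:,::-1])
W=cv2.GaussianBlur(W.mean(-1),(0,0),2)
def ed(p,a,b,lab):
    g=np.gradient(p);i=[j for j in range(a,b) if abs(g[j])>2.5 and abs(g[j])==abs(g[j-4:j+5]).max()];print(lab,[(j,g[j].round(1)) for j in i])
ed(W[270:340].mean(0),150,230,"L");ed(W[270:340].mean(0),380,460,"R")
ed(W[:,395:410].mean(1),180,420,"Tr");ed(W[:,190:220].mean(1),180,420,"Tl")
ed(W[300:380].mean(0),60,150,"pl");ed(W[300:380].mean(0),460,530,"pr")
d=c["depth"];v,u=np.indices(d.shape)
Pc=np.stack([(u-K[0,2])/K[0,0]*d,(v-K[1,2])/K[1,1]*d,d],-1);T=np.array(c["tool_from_camera"]);X=Pc@T[:3,:3].T+T[:3,3]
br=c["image"].mean(-1);m=(d>0)&(abs(X[...,1])<30)&(X[...,0]>-5)&(X[...,0]<20)&(X[...,2]>20)&(X[...,2]<31)&(br>70);q=X[m];E=[]
for yy in range(-16,15,2):
    b=q[abs(q[:,1]-yy)<1]
    if len(b)>8: E.append((yy,np.percentile(b[:,0],92)))
E=np.array(E);p=np.polyfit(E[:,0],E[:,1],1);print("edge deg",np.degrees(np.arctan(p[0])),p,np.percentile(q[:,1],[1,99]),np.median(q[:,2]))
```

```text
L [(168, np.float64(-2.7)), (186, np.float64(-7.9)), (201, np.float64(5.3))]
R [(410, np.float64(-4.0)), (418, np.float64(6.9)), (433, np.float64(3.0))]
Tr [(221, np.float64(-7.2)), (278, np.float64(6.1)), (303, np.float64(-4.8)), (326, np.float64(-3.2)), (341, np.float64(3.0)), (377, np.float64(5.3)), (388, np.float64(-5.7))]
Tl [(208, np.float64(4.8)), (377, np.float64(4.8)), (389, np.float64(-4.8))]
pl [(116, np.float64(9.3))]
pr [(486, np.float64(-9.3))]
edge deg 5.576786608919494 [ 0.09764183 10.56960814] [-18.53403582  16.25579082] 26.404370610393755
```

Emit:
servo_tool(rows="30 -0.0022 -0.0015 0.03 0 0 0; 30 -0.0022 -0.0015 0.06 0 0 0; 30 -0.0022 -0.0015 0.08 0 0 0; 30 -0.0022 -0.0015 0.087 0 0 0; 30 -0.0022 -0.0015 0.087 0 0 0; 30 -0.0022 -0.0015 0.087 0 0 0")

```text
time_s: 9.48
position: [615.0, -43.3, 139.4]
tcp_rot: [-0.015, 0.976, -0.024, 0.218]
contact_force: [-0.8, -0.7, -0.9]
grip_width: 0.409
grasp_force: 60.0
```

Run:
```python
from h import *
s=monitor.sense();print(s["time_s"],s["position"],s["contact_force"])
for h in(8,-10,-28): delta(*hover(h,dx=.5,dy=-.2,bot=56.2,off=5.5))
```

```text
9.475 [614.99658975 -43.26758475 139.42278562] [-0.7838061  -0.66554957 -0.92127046]
mm [ 0.6 -0.1  0.3] deg [ 0.1 -0.1  0. ]  ->  [ 0.0011 -0.0002  0.0005] [ 0.0016 -0.0018  0.0001]
mm [ 0.6 -0.2 18.3] deg [ 0.1 -0.1  0. ]  ->  [ 0.001  -0.0003  0.0305] [ 0.0016 -0.0018  0.0001]
mm [ 0.6 -0.2 36.3] deg [ 0.1 -0.1  0. ]  ->  [ 0.001  -0.0003  0.0605] [ 0.0016 -0.0018  0.0001]
```

Very close. Inserting gradually, watching the force.

Emit:
servo_tool(rows="30 0.001 0 0.008 0 0 0; 30 0.001 0 0.015 0 0 0; 30 0.001 0 0.02 0 0 0; 30 0.001 0 0.025 0 0 0; 30 0.001 0 0.03 0 0 0")

```text
time_s: 10.1
position: [623.0, -42.8, 122.4]
tcp_rot: [-0.015, 0.976, -0.024, 0.217]
contact_force: [-0.0, 0.2, -1.6]
grip_width: 0.41
grasp_force: 60.1
```

Emit:
servo_tool(rows="30 0 0 0.007 0 0 0; 30 0 0 0.014 0 0 0; 30 0 0 0.02 0 0 0; 30 0 0 0.024 0 0 0; 30 0 0 0.026 0 0 0; 30 0 0 0.026 0 0 0")

```text
time_s: 10.85
position: [629.6, -42.5, 108.5]
tcp_rot: [-0.015, 0.976, -0.024, 0.217]
contact_force: [-0.1, -0.7, -0.5]
grip_width: 0.407
grasp_force: 60.1
```

Run:
```python
from h import *
s=monitor.sense();print(s["time_s"],s["contact_force"],s["torque"])
for h in(-28,): delta(*hover(h,dx=.5,dy=-.2,bot=56.2,off=5.5))
```

```text
10.85 [-0.12144531 -0.73397063 -0.5133618 ] [-0.01975739  0.29378164 -0.00158917]
mm [ 0.6 -0.1  2.1] deg [ 0.1 -0.   0. ]  ->  [ 0.0009 -0.0002  0.0035] [ 0.0014 -0.0003  0.0001]
```

Emit:
servo_tool(rows="30 0 0 0.002 0 0 0; 30 0 0 0.004 0 0 0; 30 0 0 0.0055 0 0 0; 30 0 0 0.0055 0 0 0")

```text
time_s: 11.35
position: [631.0, -42.6, 106.6]
tcp_rot: [-0.015, 0.976, -0.023, 0.217]
contact_force: [-7.0, -0.2, 6.3]
grip_width: 0.406
grasp_force: 61.2
```

Emit:
servo_tool(rows="30 0 0 0.001 0 0 0; 30 0 0 0.002 0 0 0; 30 0 0 0.0025 0 0 0; 30 0 0 0.0025 0 0 0")

```text
time_s: 11.85
position: [631.2, -42.6, 106.6]
tcp_rot: [-0.015, 0.976, -0.023, 0.217]
contact_force: [-21.5, 0.6, 18.6]
grip_width: 0.407
grasp_force: 62.8
```

Run:
```python
from h import *
s=monitor.sense();print(s["contact_force"],s["contact_force"]@N,s["torque"])
delta(*hover(-28,dx=.5,dy=-.2,bot=56.2,off=5.5))
```

```text
[-21.49552562   0.62249234  18.60885931] 25.950022587356564 [0.12771685 2.25903237 0.15616387]
mm [-0.1 -0.1 -0.3] deg [0.1 0.  0. ]  ->  [-0.0002 -0.0002 -0.0005] [0.0016 0.     0.0007]
```

Emit:
servo_tool(rows="30 0 0 -0.0035 0 0 0; 30 0 0 -0.0035 0 0 0; 44 0 0 -0.0035 0 0 0; 50 0 0 -0.0035 0 0 0; 50 0 0 -0.0035 0 0 0; 50 0 0 -0.0035 0 0 0")

```text
time_s: 12.6
position: [630.7, -42.5, 106.1]
tcp_rot: [-0.015, 0.976, -0.024, 0.217]
contact_force: [0.5, 0.5, 0.9]
grip_width: 0.587
grasp_force: 0.0
```

Emit:
servo_tool(rows="50 0 0 -0.03 0 0 0; 50 0 0 -0.08 0 0 0; 50 0 0 -0.14 0 0 0; 50 0 0 -0.2 0 0 0; 50 0 0 -0.2 0 0 0; 50 0 0 -0.2 0 0 0")

```text
time_s: 13.35
position: [579.6, -44.8, 213.9]
tcp_rot: [-0.015, 0.976, -0.024, 0.217]
contact_force: [-0.6, 1.0, -0.6]
grip_width: 0.584
grasp_force: 0.0
```

Run:
```python
from h import *
s=monitor.sense();print(s["time_s"],s["position"],s["contact_force"])
c=cam("wrist");pickle.dump(c,open("w5.pkl","wb"));cv2.imwrite("pics/w5.png",c["image"][:,:,::-1])
P=pts(c);D=np.stack([(P-PC)@EX,(P-PC)@EY,(P-PC)@N],-1);br=c["image"].mean(-1);ok=c["depth"]>0
g=ok&(abs(D[...,0])<20)&(abs(D[...,1])<25)&(D[...,2]>25)&(D[...,2]<60)&(br<80);q=D[g];print("grip top",g.sum(),q.mean(0).round(1),np.percentile(q[:,2],[5,50,95]).round(1),cv2.minAreaRect(q[q[:,2]>33][:,:2].astype(np.float32)))
r=ok&(abs(D[...,2])<3)&(abs(D[...,0])<60)&(abs(D[...,1])<28)&(br>120);print("deck h",np.median(D[r][:,2]))
k=ok&(br<70)&(D[...,2]>55)&(D[...,2]<72)&(D[...,1]>50)&(D[...,0]>0)&(D[...,0]<90);print("knob",k.sum(),D[k].mean(0).round(1))
a=ok&(br<100)&(D[...,2]>36)&(D[...,2]<50)&(D[...,1]>20)&(D[...,1]<75)&(D[...,0]>10)&(D[...,0]<90);l=cv2.fitLine(D[a][:,:2].astype(np.float32),cv2.DIST_HUBER,0,.5,.01).ravel();print("arm",a.sum(),l,np.median(D[a][:,2]))
```

```text
13.35 [579.62561219 -44.80647759 213.8756806 ] [-0.63391151  0.99590323 -0.55423952]
grip top 867 [-5.1  0.  34.8] [28.3 35.9 37.3] ((-6.576184272766113, 0.3872661590576172), (34.88976287841797, 10.99319839477539), 89.4399185180664)
deck h -0.09360486875300386
knob 520 [54.8 76.3 63.4]
arm 1887 [ 0.34681708  0.9379328  45.7012     47.627964  ] 44.216094715700464
```

View pics/w5.png

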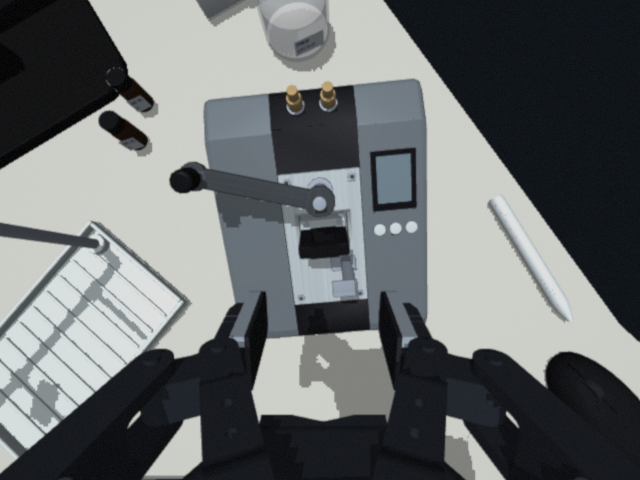

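The cell is seated: its grip at (324,240) stands 36 mm over the deck and leans slightly downhill within the pocket clearance. The lever knob is at (185,180), about 1.86 rad open. Next I plan the lever grasp and arc.

```bash
cat >> h.py <<'E'
def kn(th,h,r=82): # tool on knob, x outward along arm
    return PC+32*EX+r*(-np.cos(th)*EX+np.sin(th)*EY)+h*N, RD*rz(-(180-np.degrees(th)))
E
python3 - <<'E'
from h import *
p,R=kn(1.86,104);print(p,R.as_matrix().round(2).tolist())
s=monitor.sense();R0=quat(s["tcp_rot"])
mid=(s["position"]+p)/2+np.array([0,0,10]);Rm=RD*rz(-35)
delta(mid,Rm);delta(p,R,mid,Rm)
E
```

```text
[644.68124481  37.11748708 198.7752944 ] [[0.21, 0.88, 0.42], [0.97, -0.24, 0.02], [0.12, 0.41, -0.91]]
mm [ 28.6 -42.3  12. ] deg [  0.    0.1 -40.5]  ->  [ 0.0476 -0.0704  0.02  ] [ 2.000e-04  2.800e-03 -9.001e-01]
mm [ 42.2 -18.5  30.2] deg [  0.   -0.  -38.4]  ->  [ 0.0703 -0.0308  0.0504] [ 0.    -0.    -0.854]
```

Emit:
servo_tool(rows="40 0.012 -0.017 0.005 0 0 -0.22; 40 0.024 -0.035 0.01 0 0 -0.45; 40 0.036 -0.053 0.015 0 0 -0.67; 40 0.0476 -0.07 0.02 0 0 -0.9; 40 0.0476 -0.07 0.02 0 0 -0.9")

```text
time_s: 14.02
position: [612.3, -3.6, 215.7]
tcp_rot: [0.06, 0.924, 0.315, 0.208]
contact_force: [0.3, 0.4, 0.1]
grip_width: 0.467
grasp_force: 0.0
```

Emit:
servo_tool(rows="40 0.017 -0.008 0 0 0 -0.21; 40 0.035 -0.016 0.01 0 0 -0.43; 40 0.053 -0.024 0.03 0 0 -0.64; 40 0.07 -0.031 0.05 0 0 -0.854; 40 0.07 -0.031 0.05 0 0 -0.854; 40 0.07 -0.031 0.05 0 0 -0.854")

```text
time_s: 14.78
position: [644.4, 36.2, 200.3]
tcp_rot: [0.126, 0.77, 0.6, 0.177]
contact_force: [-0.1, 0.2, 0.6]
grip_width: 0.468
grasp_force: 0.0
```

Run:
```python
from h import *
s=monitor.sense();print(s["time_s"],s["position"],s["q"].round(2))
delta(*kn(1.86,104));delta(*kn(1.86,75))
c=cam("wrist");pickle.dump(c,open("w6.pkl","wb"));cv2.imwrite("pics/w6.png",c["image"][:,:,::-1])
P=pts(c);D=np.stack([(P-PC)@EX,(P-PC)@EY,(P-PC)@N],-1);br=c["image"].mean(-1);ok=c["depth"]>0
k=ok&(br<70)&(D[...,2]>63.5)&(D[...,2]<68)&(np.hypot(D[...,0]-55,D[...,1]-78)<14);print("knob top",k.sum(),D[k].mean(0).round(1),cv2.minEnclosingCircle(D[k][:,:2].astype(np.float32)) if k.any() else "")
k=ok&(br<80)&(D[...,2]>48)&(D[...,2]<68)&(np.hypot(D[...,0]-55,D[...,1]-78)<14);print("knob",k.sum(),D[k].mean(0).round(1))
```

```text
14.775 [644.39607698  36.22694077 200.30443147] [-0.01  0.12  1.48  0.03  1.1   0.23]
mm [ 0.7 -0.6  1.5] deg [ 0.   0.1 -0.3]  ->  [ 0.0012 -0.001   0.0025] [ 0.      0.0019 -0.0063]
mm [ 0.8 -0.6 30.5] deg [ 0.   0.1 -0.3]  ->  [ 0.0013 -0.001   0.0509] [ 0.      0.0019 -0.0063]
knob top 413 [54.3 78.4 64.4] ((54.251102447509766, 78.40970611572266), 6.886535167694092)
knob 771 [54.8 80.2 61.6]
```

Run:
```python
from h import *
delta(*kn(1.847,75))
```

```text
mm [ 0.8 -1.9 30.8] deg [ 0.   0.1 -1. ]  ->  [ 0.0013 -0.0032  0.0514] [ 0.0009  0.0017 -0.0219]
```

Emit:
servo_tool(rows="40 0.001 -0.003 0.02 0 0 -0.02; 40 0.001 -0.003 0.04 0 0 -0.02; 40 0.001 -0.003 0.051 0 0 -0.02; 40 0.001 -0.003 0.051 0 0 -0.02; 20 0.001 -0.003 0.051 0 0 -0.02; 5 0.001 -0.003 0.051 0 0 -0.02; 5 0.001 -0.003 0.051 0 0 -0.02; 5 0.001 -0.003 0.051 0 0 -0.02; 5 0.001 -0.003 0.051 0 0 -0.02", newtons=30)

```text
time_s: 15.95
position: [656.4, 38.4, 172.7]
tcp_rot: [0.128, 0.763, 0.608, 0.177]
contact_force: [-0.7, 0.6, 3.3]
grip_width: 0.147
grasp_force: 29.4
```

Run:
```python
from h import *
s=monitor.sense();print(s["position"],s["grip_width"]*85.4,s["contact_force"])
delta(*kn(1.847,75))
for a,b,n in((1.847,1.2,6),(1.2,.55,6),(.55,0,5)):
    for i in range(1,n+1): delta(*kn(a+(b-a)*i/n,75),*kn(a,75))
    print()
```

```text
[656.37436526  38.35877678 172.71130303] 12.53305569113055 [-0.68428851  0.60867569  3.3012484 ]
mm [-0.5 -0.5  0.4] deg [0.1 0.  0.2]  ->  [-0.0009 -0.0008  0.0007] [0.0017 0.001  0.0035]
mm [-0.5 -8.8  0. ] deg [ 0.   0.  -6.2]  ->  [-0.0008 -0.0147  0.    ] [ 0.      0.     -0.1373]
mm [ -1.9 -17.5  -0. ] deg [ -0.   -0.  -12.4]  ->  [-0.0032 -0.0292 -0.    ] [-0.     -0.     -0.2746]
mm [ -4.3 -26.1   0. ] deg [  0.    0.  -18.5]  ->  [-0.0071 -0.0434  0.    ] [ 0.      0.     -0.4119]
mm [ -7.5 -34.3   0. ] deg [  0.   -0.  -24.7]  ->  [-0.0125 -0.0571  0.    ] [ 0.     -0.     -0.5492]
mm [-11.6 -42.1  -0. ] deg [ -0.   -0.  -30.9]  ->  [-0.0194 -0.0702 -0.    ] [-0.     -0.     -0.6865]
mm [-16.6 -49.4   0. ] deg [ -0.    0.  -37.1]  ->  [-0.0276 -0.0824  0.    ] [-0.      0.     -0.8238]

mm [-0.5 -8.9 -0. ] deg [ 0.  -0.  -6.2]  ->  [-0.0008 -0.0148 -0.    ] [ 0.     -0.     -0.1379]
mm [ -1.9 -17.6  -0. ] deg [  0.   -0.  -12.4]  ->  [-0.0032 -0.0294 -0.    ] [ 0.     -0.     -0.2759]
mm [ -4.3 -26.2  -0. ] deg [  0.   -0.  -18.6]  ->  [-0.0072 -0.0436 -0.    ] [ 0.     -0.     -0.4138]
mm [ -7.6 -34.4  -0. ] deg [  0.    0.  -24.8]  ->  [-0.0126 -0.0574 -0.    ] [ 0.      0.     -0.5517]
mm [-11.7 -42.3  -0. ] deg [  0.   0. -31.]  ->  [-0.0196 -0.0705 -0.    ] [ 0.      0.     -0.6897]
mm [-16.7 -49.6  -0. ] deg [  0.   -0.  -37.2]  ->  [-0.0279 -0.0827 -0.    ] [ 0.     -0.     -0.8276]

mm [-0.5 -9.   0. ] deg [ 0.   0.  -6.3]  ->  [-0.0008 -0.015   0.    ] [ 0.      0.     -0.1401]
mm [ -2.  -17.9  -0. ] deg [ -0.   -0.  -12.6]  ->  [-0.0033 -0.0298 -0.    ] [-0.     -0.     -0.2801]
mm [ -4.4 -26.6  -0. ] deg [ -0.   -0.  -18.9]  ->  [-0.0074 -0.0443 -0.    ] [-0.     -0.     -0.4202]
mm [ -7.8 -34.9  -0. ] deg [ -0.    0.  -25.2]  ->  [-0.013  -0.0582 -0.    ] [-0.      0.     -0.5602]
mm [-12.1 -42.9  -0. ] deg [ -0.    0.  -31.5]  ->  [-0.0202 -0.0714 -0.    ] [-0.      0.     -0.7003]
```

Emit:
servo_tool(rows="5 -0.001 -0.015 0 0 0 -0.137; 5 -0.003 -0.029 0 0 0 -0.275; 5 -0.007 -0.0435 0 0 0 -0.412; 5 -0.0125 -0.057 0 0 0 -0.549; 5 -0.0195 -0.07 0 0 0 -0.687; 5 -0.0276 -0.0824 0 0 0 -0.824; 5 -0.0276 -0.0824 0 0 0 -0.824")

```text
time_s: 16.82
position: [608.5, 34.9, 150.3]
tcp_rot: [0.176, 0.53, 0.82, 0.127]
contact_force: [-7.0, 6.8, 5.1]
grip_width: 0.142
grasp_force: 30.1
```

Run:
```python
from h import *
s=monitor.sense();print(s["q"].round(2),s["contact_force"],s["grip_width"]*85.4)
delta(*kn(1.2,75))
```

```text
[-0.02  0.06  1.65  0.03  0.99 -0.45] [-7.02022874  6.76000972  5.09576238] 12.096355007321757
mm [-1.7 -0.3  0.5] deg [ 0.  -0.1  0.2]  ->  [-0.0029 -0.0006  0.0008] [ 0.     -0.0023  0.0052]
```

Emit:
servo_tool(rows="5 -0.002 -0.015 0 0 0 -0.138; 5 -0.005 -0.029 0 0 0 -0.276; 5 -0.009 -0.0435 0 0 0 -0.414; 5 -0.0145 -0.057 0 0 0 -0.552; 5 -0.0215 -0.07 0 0 0 -0.69; 5 -0.03 -0.083 0 0 0 -0.828; 5 -0.03 -0.083 0 0 0 -0.828")

```text
time_s: 17.7
position: [571.7, -1.1, 131.9]
tcp_rot: [0.203, 0.24, 0.947, 0.064]
contact_force: [-29.0, 10.8, 15.4]
grip_width: 0.139
grasp_force: 31.6
```

Run:
```python
from h import *
s=monitor.sense();print(s["q"].round(2),s["contact_force"],s["grip_width"]*85.4)
delta(*kn(.55,75))
```

```text
[-0.1  -0.02  1.77  0.08  0.97 -1.2 ] [-29.02740073  10.8203027   15.40530764] 11.866600556712331
mm [-2.9  0.5  0.2] deg [-0.1 -0.5  0.3]  ->  [-0.0048  0.0009  0.0003] [-0.0018 -0.0119  0.0058]
```

Emit:
servo_tool(rows="5 0.004 0 -0.002 0 0 0; 5 0.006 0 -0.002 0 0 0; 5 0.006 0 -0.002 0 0 0")

```text
time_s: 18.08
position: [571.1, -1.2, 132.3]
tcp_rot: [0.207, 0.241, 0.946, 0.063]
contact_force: [-1.9, 3.0, -1.3]
grip_width: 0.144
grasp_force: 29.7
```

```bash
cat >> h.py <<'E'
def kn2(th,h,hx=29.3,hy=0,r=82):
    return PC+hx*EX+hy*EY+r*(-np.cos(th)*EX+np.sin(th)*EY)+h*N, RD*rz(-(180-np.degrees(th)))
E
python3 - <<'E'
from h import *
s=monitor.sense();F=s["contact_force"];print(s["grip_width"]*85.4,"F deck",F@EX,F@EY,F@N,"M",s["torque"])
d=s["position"]-PC;print("tcp deck",d@EX,d@EY,d@N)
delta(*kn2(.55,75))
for i in range(1,8): delta(*kn2(.55-.09*i,75),*kn2(.55,75))
E
```

```text
12.296309939062812 F deck -2.148382584293379 3.0991252759641883 -0.3748974439161328 M [0.4689029  0.61803201 0.23989075]
tcp deck -41.019701590008495 43.87194612275162 75.76289457569852
mm [-0.9 -0.6  0.8] deg [-0.1 -0.   0.2]  ->  [-0.0015 -0.0011  0.0013] [-0.0014 -0.0011  0.0041]
mm [-0.3 -7.4 -0. ] deg [-0.   0.  -5.2]  ->  [-0.0006 -0.0123 -0.    ] [-0.      0.     -0.1146]
mm [ -1.3 -14.7  -0. ] deg [ -0.   -0.  -10.3]  ->  [-0.0022 -0.0245 -0.    ] [-0.     -0.     -0.2292]
mm [ -3.  -21.9  -0. ] deg [ -0.    0.  -15.5]  ->  [-0.005  -0.0365 -0.    ] [-0.      0.     -0.3438]
mm [ -5.3 -28.9  -0. ] deg [ -0.   -0.  -20.6]  ->  [-0.0088 -0.0481 -0.    ] [-0.     -0.     -0.4584]
mm [ -8.2 -35.7  -0. ] deg [ -0.   -0.  -25.8]  ->  [-0.0136 -0.0594 -0.    ] [-0.    -0.    -0.573]
mm [-11.7 -42.2  -0. ] deg [ -0.    0.  -30.9]  ->  [-0.0194 -0.0703 -0.    ] [-0.      0.     -0.6875]
mm [-15.7 -48.3  -0. ] deg [ -0.    0.  -36.1]  ->  [-0.0262 -0.0805 -0.    ] [-0.      0.     -0.8021]
```

Emit:
servo_tool(rows="5 -0.0005 -0.012 0 0 0 -0.115; 5 -0.002 -0.0245 0 0 0 -0.229; 5 -0.0045 -0.0365 0 0 0 -0.344; 5 -0.008 -0.048 0 0 0 -0.458; 5 -0.0085 -0.049 0 0 0 -0.458")

```text
time_s: 18.7
position: [562.3, -30.0, 127.5]
tcp_rot: [0.215, 0.069, 0.974, 0.025]
contact_force: [-4.9, 1.4, -1.1]
grip_width: 0.139
grasp_force: 29.9
```

```bash
cat > st.py <<'E'
from h import *
s=monitor.sense();F=s["contact_force"];print(s["time_s"],s["grip_width"]*85.4,"F deck",F@EX,F@EY,F@N,"M",s["torque"],"q",s["q"].round(2))
d=s["position"]-PC;print("tcp deck",d@EX,d@EY,d@N,"theta",np.arctan2(d@EY,29-d@EX))
delta(*kn2(0,75)); delta(*kn2(-.05,75))
E
python3 st.py
```

```text
18.7 11.872429455301308 F deck -4.853980213095373 1.6210495469893091 1.0552672676850898 M [0.14056949 1.103835   0.24461453] q [-0.16 -0.04  1.8   0.1   0.96 -1.63]
tcp deck -52.27788425948122 15.471304157761171 75.78480924958649 theta 0.18810042925614895
mm [ -2.5 -15.3   0.8] deg [ -0.1  -0.1 -10.8]  ->  [-0.0041 -0.0255  0.0013] [-0.0019 -0.0027 -0.2399]
mm [ -3.4 -19.3   0.8] deg [ -0.1  -0.1 -13.7]  ->  [-0.0056 -0.0321  0.0014] [-0.0018 -0.0027 -0.3035]
```

Emit:
servo_tool(rows="5 -0.0005 -0.0085 0 0 0 -0.08; 5 -0.001 -0.017 0 0 0 -0.16; 5 -0.002 -0.0245 0 0 0 -0.24; 5 -0.002 -0.0245 0 0 0 -0.24")

```text
time_s: 19.2
position: [561.6, -44.7, 126.8]
tcp_rot: [0.216, -0.023, 0.976, 0.005]
contact_force: [-5.9, 0.6, -1.7]
grip_width: 0.138
grasp_force: 29.9
```

```bash
python3 st.py
```

```text
19.2 11.823331596739772 F deck -5.999062306805186 0.8892576382644393 0.9368435995647044 M [0.00252017 1.15085438 0.08430218] q [-0.19 -0.04  1.8   0.12  0.96 -1.86]
tcp deck -53.85483511354009 0.8589407923505764 75.77148219198389 theta 0.01036644418865525
mm [-1.2 -0.9  0.8] deg [-0.1 -0.1 -0. ]  ->  [-0.0019 -0.0014  0.0013] [-0.0019 -0.0031 -0.0004]
mm [-1.3 -5.   0.8] deg [-0.1 -0.1 -2.9]  ->  [-0.0021 -0.0083  0.0013] [-0.0018 -0.0032 -0.0641]
```

Emit:
servo_tool(rows="5 0 -0.002 0 0 0 -0.01; 5 0 -0.004 0 0 0 -0.02; 5 0 -0.004 0 0 0 -0.02")

```text
time_s: 19.58
position: [561.7, -46.3, 126.8]
tcp_rot: [0.216, -0.031, 0.976, 0.004]
contact_force: [-6.2, 2.6, -0.4]
grip_width: 0.141
grasp_force: 29.9
```

```bash
python3 st.py|head -2
```

```text
19.575 12.080445113397008 F deck -5.691442523055577 2.907502257414764 2.217754074799604 M [0.35364859 1.14507821 0.22081266] q [-0.19 -0.04  1.8   0.12  0.96 -1.88]
tcp deck -53.85318226656379 -0.7828053448317472 75.77399418756215 theta -0.00944782121657567
```

Emit:
servo_tool(rows="5 0 -0.0015 0 0 0 0; 5 0 -0.003 0 0 0 0; 5 0 -0.004 0 0 0 0; 5 0 -0.004 0 0 0 0")

```text
time_s: 20.08
position: [561.7, -46.8, 126.8]
tcp_rot: [0.216, -0.031, 0.976, 0.005]
contact_force: [-7.0, 11.3, 0.8]
grip_width: 0.14
grasp_force: 30.2
```

```bash
python3 st.py|head -2
```

```text
20.075 11.962988327840176 F deck -5.52095519611086 11.645970899267473 3.4879712220795156 M [1.74159185 1.21916966 0.92494091] q [-0.2  -0.04  1.8   0.13  0.96 -1.88]
tcp deck -53.88802695624139 -1.2983232097672985 75.72132929024531 theta -0.01566229880058111
```

Emit:
servo_tool(rows="5 0 -0.002 0 0 0 0; 5 0 -0.004 0 0 0 0; 5 0 -0.004 0 0 0 0")

```text
time_s: 20.45
position: [561.7, -47.3, 126.7]
tcp_rot: [0.216, -0.032, 0.976, 0.007]
contact_force: [-8.8, 19.6, 2.2]
grip_width: 0.137
grasp_force: 30.6
```

```bash
python3 st.py|head -2
```

```text
20.45 11.68062493190315 F deck -6.188746959793652 19.995970290309632 5.2924264023402845 M [3.08291601 1.30548843 1.59848569] q [-0.2  -0.03  1.8   0.14  0.96 -1.89]
tcp deck -53.90748311479645 -1.7438460286460227 75.6717010568502 theta -0.021030537463136278
```

Emit:
servo_tool(rows="20 0 0 0 0 0 0; 36 0 0.002 0 0 0 0; 36 0 0.004 0 0 0 0; 36 0 0.006 0 0 0 0; 36 0 0.006 -0.03 0 0 0; 36 0 0.006 -0.08 0 0 0; 36 0 0.006 -0.14 0 0 0; 36 0 0.006 -0.2 0 0 0; 36 0 0.006 -0.2 0 0 0")

```text
time_s: 21.58
position: [512.3, -50.8, 240.2]
tcp_rot: [0.221, -0.031, 0.975, 0.002]
contact_force: [1.2, 1.1, 0.5]
grip_width: 0.416
grasp_force: 0.0
```

Run:
```python
from h import *
s=monitor.sense();print(s["time_s"],s["position"],s["contact_force"])
c=cam("wrist");t=cam("top");sc=cam("scene")
for n,x in(("w7",c),("t7",t),("s7",sc)): pickle.dump(x,open(n+".pkl","wb"))
a=c["image"];b=cv2.resize(t["image"][150:330,180:420],(400,300));d=cv2.resize(sc["image"][140:350,210:440],(400,300))
M=np.zeros((600,800,3),np.uint8);M[:300,:400]=cv2.resize(a,(400,300));M[:300,400:]=b;M[300:,400:]=d
M[300:,:400]=cv2.resize(sc["image"][230:350,210:330],(400,300))
cv2.imwrite("pics/end.png",M[:,:,::-1])
P=pts(c);D=np.stack([(P-PC)@EX,(P-PC)@EY,(P-PC)@N],-1);br=c["image"].mean(-1);ok=c["depth"]>0
k=ok&(br<80)&(D[...,2]>63)&(D[...,2]<68)&(np.hypot(D[...,0]+52,D[...,1])<16);print("knob",k.sum(),D[k].mean(0).round(1))
a=ok&(br<100)&(D[...,2]>41)&(D[...,2]<49)&(abs(D[...,1])<12)&(D[...,0]>-45)&(D[...,0]<30);
l=cv2.fitLine(D[a][:,:2].astype(np.float32),cv2.DIST_HUBER,0,.5,.01).ravel();print("arm",a.sum(),l,"theta",np.arctan2(-l[1],l[0]))
```

```text
21.575 [512.27694246 -50.76430105 240.1759682 ] [1.19105766 1.05142442 0.49847137]
knob 242 [-51.9  -0.3  64.6]
arm 1058 [ 0.99957687 -0.02908726 -4.9846597   0.0683405 ] theta 0.029091362
```

View pics/end.png

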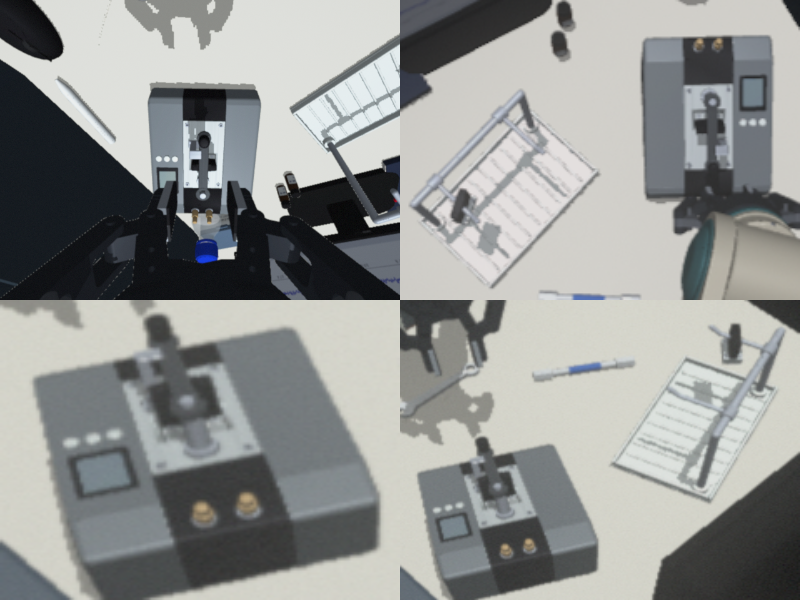

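The lever lies over the cell and under the keeper, with the knob at deck y ≈ 0. The dust plug still hangs on its peg and the loose items are where they were.

```bash
python3 -c "
from h import *
print(order.hand_in())"
```

```text
the job is handed in; nothing more can be done
None
```

The job is handed in at about 21.7 s: the flow cell is down on the pocket floor, leaning a few degrees downhill in the pocket clearance; the lever is shut against its stop (about 20 N), and the plug and loose items were left alone.

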